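# Seat a tapered antenna mount in its cup and rock it free

### The job

Take the dipole board by its black grip out of the white foam block and set its brass taper into the matching brass cup in the aluminium tray, with the red end of the board over the tray's blue line. Press it fully home with a firm, steady push of about 12 N (never above 16 N), then ease off to a light push of a few newtons and check that it rocks free in the cup: turn it about 20 degrees to the left of the line (counter-clockwise from above), then about 20 degrees to the right. Leave it fully home on the line, let go, and disturb nothing else.

Things in the scene. Friction and masses are not known exactly. Their poses are not given: they have to be found in the camera images.
- taper: Loose dipole mount, 0.25 to 0.36 kg, rigid. Origin: centre of the small end of its brass taper; z: its axis, up; +x: to the red end of the board. All centred on the axis (mm): taper of radius 7 at z = 0 growing to 20 at z = 22; brass flange of radius 27, z = 22 to 27; yellow-green board 130 (x) by 40 (y), z = 27 to 30. Loaded down with F (push and weight), the flank forces add up to 1.2 to 2.3 F.
- grip (a point): On the taper's axis at z = 58 mm, the best place to grip: the black grip block is 36 (x) by 22 (y), from z = 30 (the board's top) to z = 75 on the taper. Grip it across its 22 mm width, along the taper's y.
- pointer (a point): Middle of the red end of the board: on the taper's +x, 60 mm from the axis, at z = 30 mm on the taper.
- fixture: Fixed aluminium tray 240 (x) by 200 (y), walls 30 high; in its middle a round steel boss (radius 30, 34 high) with a brass collar (radius 27) in it, its conical cup matching the taper. Origin: on the bench under the cup's centre, z up. The blue line runs from the cup along +x; left of it is +y.
- cup (a point): On the cup's axis 22 mm above the fixture's origin: home place of the taper's origin with the collar at its lowest (top 40 above the bench). The collar is clamped 0 to 8 mm higher, not measured: feel for it. Rigid; flank 31 degrees from the axis, friction about 0.6: a taper held off centre jams on one flank and slips to the centre when the grip loosens. Home, the flange is 4 mm over the collar.
- rest: Fixed white foam block 100 by 100 by 40 high, origin under its centre on the bench; the taper hangs by its flange in its 44 mm round through-hole, so it comes out by lifting straight up at least 25 mm.
- adapter: Brass and steel coaxial adapter, radius 8, 22 high, loose, standing on the tray floor (5 mm thick): leave alone. Origin: centre of its foot.
- terminator: Black cylindrical terminator, radius 10, 20 high, loose, standing on the tray floor: leave alone. Origin: centre of its foot.
- spanner: Loose spanner on the bench: leave alone.
- driver: Loose screwdriver on the bench: leave alone.
- cleaner: Loose white bottle, radius 24, 120 high, blue cap: leave alone. Origin: centre of its foot.
- attenuator: Loose blue block 50 by 30 by 20 with brass ends: leave alone. Origin: centre of its underside.
There are look-alikes about, which are no part of the job. There is more than one size of the taper; the job needs the smaller.

How it is judged:
On the way, in this order (a step that is already met when the one before it is completed fails the run):
1. pressed home: centred within 1.2 mm, upright, red end within 10 degrees of the line, over 13 N of contact force summed over the cup's flank (a push of 9 N or more) for 0.5 s (z of taper in the frame of fixture between 0.0195 and 0.0315 m and horizontal distance between taper and fixture below 0.0012 m and angle between taper's own z axis and vertical below 0.052 rad and y of pointer in the frame of fixture between -0.0105 and 0.0105 m and x of pointer in the frame of fixture above 0 m and contact force between taper and fixture above 13 N), for 0.5 s.
2. still home and lightly loaded (0.5 to 24 N summed over the flank, so a push of up to about 6 N), the red end is turned more than 15 degrees to the left of the line (z of taper in the frame of fixture between 0.0195 and 0.0315 m and horizontal distance between taper and fixture below 0.0012 m and angle between taper's own z axis and vertical below 0.052 rad and y of pointer in the frame of fixture above 0.0155 m and contact force between taper and fixture between 0.5 and 24 N), for 0.1 s.
3. still home and lightly loaded (0.5 to 24 N summed over the flank, so a push of up to about 6 N), the red end is turned more than 15 degrees to the right of the line (z of taper in the frame of fixture between 0.0195 and 0.0315 m and horizontal distance between taper and fixture below 0.0012 m and angle between taper's own z axis and vertical below 0.052 rad and y of pointer in the frame of fixture below -0.0155 m and contact force between taper and fixture between 0.5 and 24 N), for 0.1 s.
At the end, for the whole second after the job is handed in: The taper is at rest in the cup and carried by it, its axis within 1.2 mm of the cup's (only a fully home taper is), within 3 degrees of upright, the red end within 10 degrees of the blue line, and let go (z of taper in the frame of fixture between 0.0195 and 0.0315 m and horizontal distance between taper and fixture below 0.0012 m and angle between taper's own z axis and vertical below 0.052 rad and y of pointer in the frame of fixture between -0.0105 and 0.0105 m and x of pointer in the frame of fixture above 0 m and linear speed of taper below 0.01 m/s and angular speed of taper below 0.1 rad/s and contact force between taper and fixture above 1 N); the robot touches nothing.
It fails at once if the taper is rammed: more than 40 N of contact force summed over the flank (a push of 16 N or more may do it) (contact force between taper and fixture above 40 N).
It fails at once if a bystander is moved by more than 15 mm (distance of any of adapter, terminator, spanner, driver, cleaner, attenuator from where it was at the start of the episode above 0.015 m).
It also fails if it takes over 58 s, if anything falls off the work surface, if the arm or the gripper's body presses on something with over 40 N, if the wrist force passes 120 N, or if a joint passes its speed limit or range.

### The arm

A 7-joint arm with a two-finger parallel gripper is mounted at the origin on the work surface. World frame = base frame: x ahead of the robot, y to its left, z up, the work surface at z = 0. Lengths are in m, angles in rad, forces in N, time in s.
With the tool pointing down it reaches from about 0.425 to 1.025 m from the base axis. Payload 3.6 kg.
Tool frame: the origin (TCP) lies midway between the tips of the shut fingers; the grasp point (between the pads) lies 19 mm behind it; z points along the fingers, y is the line along which they close (so a half turn about z gives the same grasp; the last joint's range is limited). The gripper opens to 85 mm and grips with 20 to 120 N. Pads are 22 mm wide; open, the fingers measure 114 mm over their backs; the gripper's body (76 mm by 85 mm) begins 54 mm behind the grasp point. The pads swing forward as they close: fully open they stand 13 mm farther back than shut.
Start: joints at [1.113, 0.591, 0.048, 1.609, -0.033, 0.943, -0.034], TCP at [0.258, -0.678, 0.231] pointing down, gripper open.
Joint ranges: [-2.69, 2.69], [-0.47, 2.24], [-1.27, 1.36], [0.19, 2.51], [-1.53, 4.68], [0.08, 2.07], [-3.09, 3.09]. Speed limits (rad/s): [2.57, 2.57, 3.14, 3.14, 3.14, 3.14, 3.14].

### API

Orientations are given as a unit quaternion [x, y, z, w].
In Python, from station import monitor, camera, camera_info, hand_in gives the robot as it stands.
- The arm moves only by the tool servo_tool, never from a script. Its argument "targets" is a list of rows, each a list of 4 numbers: the shift along the world's x, y, z in m, then the turn about the world's z in degrees. In form: [[x, y, z, yaw], ...]. A call has 1 to 5 rows; each row is the pose to reach, as a shift and turn from the pose commanded when the call began; what a row does not reach only later rows make up. A row lasts 1/8 s, in which the tool goes at most 62.5 mm and 10.7 degrees, less where a joint would pass 70% of its speed; a pose out of reach is approached as far as the arm can. A call with a gripper value outside its range is refused whole. "claw" is the opening, from 0 (shut) to 1 (fully open), set as the call begins (left out, the last holds). The fingers move at their own pace and stop on an object; the grip force is fixed at half the most. Time passes only in rows, so rows that repeat a pose let the fingers close. It gives the time, the measured TCP pose, the force, the opening and the grip force at its end, in the units of the state.
- monitor.sense(): the state, without advancing time (a new reading comes with each control period).
- camera(name): name is "scene" or "top" or "wrist"; returns (picture, depth): 400x640x3 uint8, blue, green, red; 400x640 float32, m along the optical axis (not along the pixel's ray), 0 where there is no reading.
- camera_info(name): a dict with "camera_matrix" (3x3 intrinsics, pixels), "k1" (the pictures are not rectified: a ray, as slopes to the right and down, at radius r is drawn at 1 + k1 r^2 times it, then the intrinsics apply), "R" (3x3) and "t" (3): a world point X has camera coordinates R X + t. Camera axes: x right, y down, z forward; pixel columns grow to the right and rows downward; lengths in m; the calibration is good to about 2 mm. A picture is of the moment at which its call begins: read the wrist's pose just before it. camera_info takes no time and is no camera call; for the wrist camera it gives the pose at the moment of the call.
- hand_in(): hands the job in; it is judged then, once.
The state is a dict: "time_s": time; "joint_pos": joint angles; "joint_velocities": joint speeds; "joint_efforts": joint torques, N m; "position": TCP position; "tool_rot": TCP orientation; "force": force on the tool from outside, world axes, zero at the start; "ft_torque": the same for the moment, N m; "finger_gap": finger opening in m; "finger_force": force on a finger pad.
Only numpy, scipy, OpenCV 4.12 (cv2) and the standard library are available. Lean on these libraries where they do the work, as an engineer would, in place of code of your own. Each camera call takes 0.05 s, during which the arm holds its last target. There are 200 camera calls.

## Working session

There is one attempt and no reset: what is moved stays moved. The work goes in short steps, Python scripts to look and compute and a tool call to move; the robot and the scene stay as the last step left them, time stands still between calls to the robot, and variables do not carry over. Pictures are saved under pics/ and viewed, at most 10 in all, crops included, and the job is handed in when it is done.

Besides the shell and the picture viewer there is one more tool, called as name([rows], argument=value, ...), one row to a line, values as JSON. servo_tool: Moves the arm, as the interface text tells. Its arguments: {"type":"object","properties":{"targets":{"type":"array"},"claw":{"type":"number"}},"required":["targets"]}

```bash
mkdir -p pics; ls; cat > h.py <<'E'
import numpy as np, cv2
from station import monitor, camera, camera_info, hand_in
def ray(info,u,v):
    K=np.array(info["camera_matrix"]);k=info["k1"];R=np.array(info["R"]);t=np.array(info["t"])
    d=np.array([(u-K[0,2])/K[0,0],(v-K[1,2])/K[1,1]]);s=d.copy()
    for _ in range(20): s=d/(1+k*(s@s))
    return -R.T@t, R.T@np.array([s[0],s[1],1.])
def plane(info,u,v,z):
    o,d=ray(info,u,v); return o+d*(z-o[2])/d[2]
def atdepth(info,u,v,z):
    o,d=ray(info,u,v); return o+d*z
E
python3 - <<'E'
from h import *
s=monitor.sense();print({k:np.round(v,3) for k,v in s.items()})
for n in("top","scene"):
    p,d=camera(n);cv2.imwrite(f"pics/{n}0.png",p);np.savez(f"{n}0.npz",p=p,d=d)
    i=camera_info(n);print(n,i)
E
```

```text
pics
{'time_s': np.float64(0.0), 'joint_pos': array([ 1.114,  0.592,  0.048,  1.61 , -0.033,  0.943, -0.034]), 'joint_velocities': array([-0.001,  0.001, -0.001, -0.001, -0.001, -0.001, -0.   ]), 'joint_efforts': array([-1.0000e-03, -5.4869e+01,  1.5470e+00, -1.9813e+01,  9.0000e-03,
        9.0000e-03, -0.0000e+00]), 'position': array([ 0.258, -0.677,  0.23 ]), 'tool_rot': array([ 0.983,  0.181, -0.   , -0.001]), 'force': array([ 0.233, -0.216,  0.285]), 'ft_torque': array([-0.012,  0.018, -0.032]), 'finger_force': np.float64(0.0), 'finger_gap': np.float64(0.085)}
top {'camera_matrix': array([[462.00800774,   0.        , 321.52271556],
       [  0.        , 462.00800774, 194.75945678],
       [  0.        ,   0.        ,   1.        ]]), 'k1': 0.037109923970084724, 'R': array([[-1.49898992e-02, -9.99887599e-01, -3.03441098e-04],
       [-9.98215052e-01,  1.49823696e-02, -5.78120967e-02],
       [ 5.78101449e-02, -5.63698028e-04, -9.98327436e-01]]), 't': array([-0.00466195,  0.5389164 ,  1.37873409])}
scene {'camera_matrix': array([[423.5649764 ,   0.        , 316.85659346],
       [  0.        , 423.5649764 , 199.35220187],
       [  0.        ,   0.        ,   1.        ]]), 'k1': -0.045598106594778996, 'R': array([[ 0.70263081,  0.71154046,  0.00448564],
       [ 0.48103773, -0.47035026, -0.73984683],
       [-0.52432113,  0.52199694, -0.67276039]]), 't': array([-0.37797868, -0.1984854 ,  1.490261  ])}
```

View pics/top0.png

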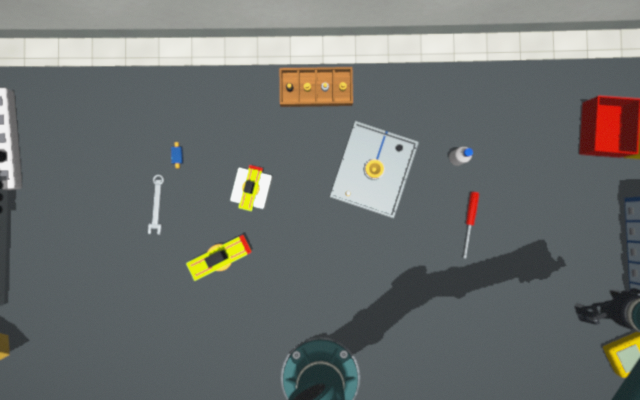

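View pics/scene0.png

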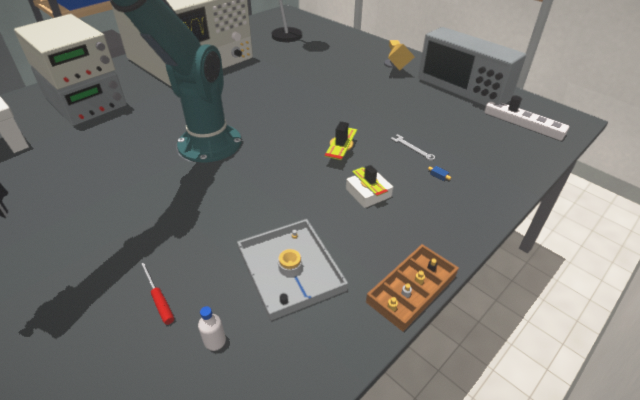

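The top view shows two dipole boards: one at about (250,188) in the white foam block and a larger one lying loose at about (218,258). The one in the foam fits the description, being the smaller and hanging in the block. The tray cup is at (375,169), and the blue line runs up to about (385,133).

```bash
python3 - <<'E'
from h import *
i=camera_info("top");f=np.load("top0.npz");p,d=f["p"],f["d"]
hsv=cv2.cvtColor(p,cv2.COLOR_BGR2HSV)
def m(lo,hi,box):
    a=cv2.inRange(hsv,lo,hi);b=np.zeros_like(a);x0,y0,x1,y1=box;b[y0:y1,x0:x1]=a[y0:y1,x0:x1];return b
def cen(mm): 
    v,u=np.nonzero(mm);return u.mean(),v.mean(),len(u)
for name,box,z in(("small",(225,155,280,215),.048),("big",(180,228,258,285),.05)):
    y=m((22,120,100),(40,255,255),box);r=m((0,150,100),(8,255,255),box)|m((172,150,100),(180,255,255),box);k=m((0,0,0),(180,255,45),box)
    bd=y|r
    if name=="small": bd=bd|k
    rect=cv2.minAreaRect(cv2.findNonZero(y|r))
    c=np.array([plane(i,*q,z) for q in cv2.boxPoints(rect)])
    yc,rc=plane(i,*cen(y)[:2],z),plane(i,*cen(r)[:2],z)
    print(name,"rect",rect,"centre",c.mean(0).round(4),"sides",np.linalg.norm(c-np.roll(c,1,0),axis=1).round(3),"yaw",np.degrees(np.arctan2(*(rc-yc)[1::-1])))
    e=[c[1]-c[0],c[2]-c[1]];e=max(e,key=np.linalg.norm);print("edge yaw",np.degrees(np.arctan2(e[1],e[0])))
    if cen(k)[2]: print("grip",cen(k),plane(i,*cen(k)[:2],.093))
w=m((0,0,190),(180,40,255),(225,155,280,215));rw=cv2.minAreaRect(cv2.findNonZero(w))
c=np.array([plane(i,*q,.04) for q in cv2.boxPoints(rw)]);print("foam",c.mean(0),np.linalg.norm(c-np.roll(c,1,0),axis=1))
b=m((100,120,60),(125,255,255),(365,120,400,180));bl=cv2.fitLine(cv2.findNonZero(b),cv2.DIST_L2,0,.01,.01).ravel();
q=np.array([plane(i,bl[2]+s*bl[0],bl[3]+s*bl[1],.005) for s in(-15,15)]);e=q[1]-q[0];print("blue",cen(b),bl,np.degrees(np.arctan2(e[1],e[0])))
br=m((15,100,90),(32,255,255),(355,150,395,190));el=cv2.minEnclosingCircle(cv2.findNonZero(br));print("cup",cen(br),el,plane(i,*el[0],.044),plane(i,*cen(br)[:2],.044))
g=cv2.inRange(p,(95,95,95),(215,215,215));b=np.zeros_like(g);b[115:222,325:425]=g[115:222,325:425]
n,l,st,_=cv2.connectedComponentsWithStats(b);j=1+st[1:,4].argmax();rt=cv2.minAreaRect(cv2.findNonZero((l==j).astype(np.uint8)))
c=np.array([plane(i,*q,.03) for q in cv2.boxPoints(rt)]);print("tray",c.mean(0),np.linalg.norm(c-np.roll(c,1,0),axis=1),c.round(3))
e=max([c[1]-c[0],c[2]-c[1]],key=np.linalg.norm);print("tray yaw",np.degrees(np.arctan2(e[1],e[0])))
print("bottle",plane(i,462,155,.12),"cap")
s=cv2.resize(p[140:290,170:290],None,fx=4,fy=4,interpolation=cv2.INTER_CUBIC);cv2.imwrite("pics/crop.png",s)
E
```

```text
small rect ((250.32321166992188, 187.7779998779297), (15.956718444824219, 44.81178283691406), 12.804265975952148) centre [0.5608 0.1968 0.048 ] sides [0.047 0.132 0.047 0.132] yaw -14.600732872374957
edge yaw -13.076454983355989
grip (np.float64(251.6), np.float64(187.4), 5) [0.55830499 0.186273   0.093     ]
big rect ((218.50001525878906, 257.5000305175781), (25.491172790527344, 64.8459701538086), 63.43495178222656) centre [0.3584 0.2898 0.05  ] sides [0.074 0.187 0.074 0.186] yaw -63.9027910260884
edge yaw -64.24121993407809
grip (np.float64(223.44444444444446), np.float64(254.37037037037038), 27) [0.36992611 0.26664902 0.093     ]
foam [0.56106043 0.19739989 0.04      ] [0.10194689 0.10215328 0.10238715 0.10212583]
blue (np.float64(380.6875), np.float64(146.625), 16) [ 3.2161614e-01 -9.4687015e-01  3.8068750e+02  1.4662500e+02] -19.813174974651584
cup (np.float64(374.1383399209486), np.float64(168.3320158102767), 253) ((374.01898193359375, 168.17088317871094), 9.05711841583252) [ 0.61374672 -0.16951246  0.044     ] [ 0.61326141 -0.16985577  0.044     ]
tray [ 0.61247621 -0.17170934  0.03      ] [0.21086756 0.25442129 0.21273075 0.25341882] [[ 0.529 -0.029  0.03 ]
 [ 0.768 -0.115  0.03 ]
 [ 0.695 -0.315  0.03 ]
 [ 0.457 -0.227  0.03 ]]
tray yaw -19.791007477167813
bottle [ 0.63814815 -0.40694178  0.12      ] cap
```

View pics/crop.png

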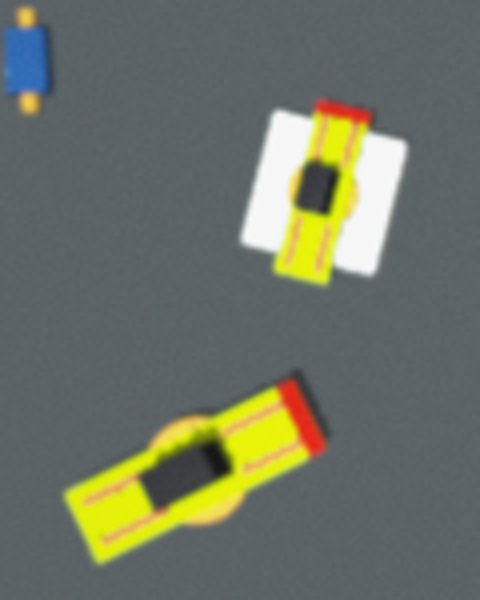

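The crop confirms it: the foam board is 132 mm long against 187 mm for the loose one, so the foam one is the smaller and is the target. It is at (0.561, 0.197) with yaw about −13.5°. The cup is at about (0.613, −0.170), with the line at −19.8°.

servo_tool([
  [0.02,0.058,0,-2.3],
  [0.04,0.116,0,-4.6],
  [0.06,0.174,0,-6.9],
  [0.08,0.232,0,-9.2],
  [0.1,0.29,0,-11.5],
])

```text
time_s: 0.72
position: [0.3584, -0.3854, 0.2311]
tool_rot: [0.997, 0.081, -0.0, -0.0]
force: [1.9, 0.7, 0.0]
finger_gap: 0.0854
finger_force: 0.0
```

servo_tool([
  [0.02,0.058,0,-2.3],
  [0.04,0.116,0,-4.6],
  [0.06,0.174,0,-6.9],
  [0.08,0.232,0,-9.2],
  [0.1,0.29,0,-11.5],
])

```text
time_s: 1.35
position: [0.4582, -0.0957, 0.2313]
tool_rot: [1.0, -0.02, 0.0, 0.0]
force: [0.9, -0.6, -0.1]
finger_gap: 0.0854
finger_force: 0.0
```

servo_tool([
  [0.02,0.058,0,-2.3],
  [0.04,0.116,0,-4.6],
  [0.06,0.174,0,-6.9],
  [0.08,0.232,0,-9.2],
  [0.1,0.29,0,-11.5],
])

```text
time_s: 1.98
position: [0.5582, 0.1941, 0.231]
tool_rot: [0.993, -0.12, -0.0, 0.0]
force: [1.2, -0.4, -0.0]
finger_gap: 0.0856
finger_force: 0.0
```

```bash
python3 - <<'E'
from h import *
s=monitor.sense();i=camera_info("wrist");p,d=camera("wrist");cv2.imwrite("pics/w1.png",p);np.savez("w1.npz",p=p,d=d)
print(s["position"],s["joint_pos"].round(2),i, -np.array(i["R"]).T@i["t"])
E
```

```text
[0.55820423 0.19414429 0.23101914] [-0.41  0.42 -0.    1.92  0.    0.8  -2.22] {'camera_matrix': array([[355.40480663,   0.        , 324.94678276],
       [  0.        , 355.40480663, 205.67258638],
       [  0.        ,   0.        ,   1.        ]]), 'k1': -0.06388861585331664, 'R': array([[-0.23685139, -0.97154538,  0.00099877],
       [-0.93452793,  0.2281078 ,  0.27317464],
       [-0.26562939,  0.06376841, -0.96196394]]), 't': array([0.32049963, 0.44056981, 0.51338299])} [0.62400519 0.17814491 0.37318332]
```

View pics/w1.png

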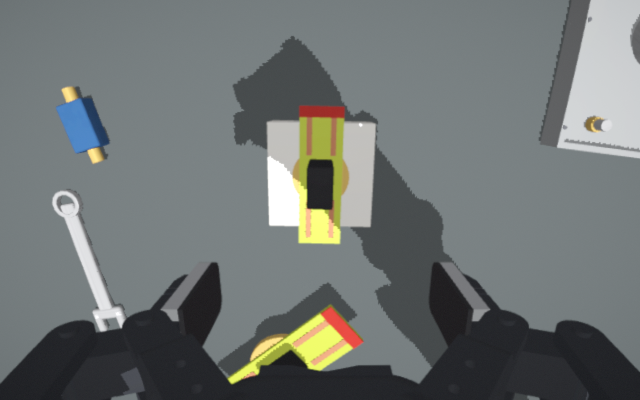

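The wrist view shows the target board in the foam: red end at (321,112), grip at (320,184) and far end at (320,242), almost aligned with the tool.

```bash
python3 - <<'E'
from h import *
i=camera_info("wrist");f=np.load("w1.npz");p,d=f["p"],f["d"]
hsv=cv2.cvtColor(p,cv2.COLOR_BGR2HSV)
a=cv2.inRange(hsv,(24,150,120),(40,255,255))|cv2.inRange(hsv,(0,150,80),(6,255,255))|cv2.inRange(hsv,(174,150,80),(180,255,255))
b=np.zeros_like(a);b[90:255,285:360]=a[90:255,285:360]
b=cv2.morphologyEx(b,cv2.MORPH_OPEN,np.ones((3,3)))
pts=cv2.findNonZero(b).reshape(-1,2)
W=np.array([plane(i,u,v,.048)[:2] for u,v in pts],np.float32)
r=cv2.minAreaRect(W*1000);print("board",r)
bx=cv2.boxPoints(r);e=max([bx[1]-bx[0],bx[2]-bx[1]],key=np.linalg.norm);print("yaw",np.degrees(np.arctan2(e[1],e[0])))
k=cv2.inRange(hsv,(0,0,0),(180,255,60));c=np.zeros_like(k);c[150:215,300:340]=k[150:215,300:340]
v,u=np.nonzero(c);z=d[v,u];t=z<np.percentile(z,20)+.004
G=np.array([atdepth(i,*q) for q in zip(u[t],v[t],z[t])]);print("grip top",G.mean(0),(G.min(0)+G.max(0))/2,cv2.minAreaRect((G[:,:2]*1000).astype(np.float32)))
D=[atdepth(i,x,y,d[y,x])[2] for x,y in((311,140),(333,140),(320,235),(285,140))];print("heights",np.round(D,4))
E
```

```text
board ((573.624267578125, 208.99656677246094), (38.410430908203125, 110.9677734375), 75.87213134765625)
yaw -14.127871
grip top [0.57238081 0.20916465 0.09460233] [0.59111995 0.20521842 0.23041848] ((591.9828491210938, 204.87521362304688), (20.288841247558594, 72.81080627441406), 77.01112365722656)
heights [0.049  0.0478 0.0472 0.0402]
```

```bash
python3 - <<'E'
from h import *
i=camera_info("wrist");s=monitor.sense();print(s["time_s"],s["position"],i["t"],np.round(i["R"],4))
f=np.load("w1.npz");p=f["p"];hsv=cv2.cvtColor(p,cv2.COLOR_BGR2HSV)
for v in(115,140,200,225,238): print(v,hsv[v,295:347:3,0],hsv[v,295:347:3,1][5],hsv[v,295:347:3,2][5])
a=cv2.inRange(hsv,(20,120,60),(45,255,255))|cv2.inRange(hsv,(0,150,60),(6,255,255))|cv2.inRange(hsv,(174,150,60),(180,255,255))
for (u,v) in((300,106),(344,106),(340,243),(299,243),(320,112),(320,184)): print(u,v,plane(i,u,v,.048).round(4))
b=np.zeros_like(a);b[90:255,285:360]=a[90:255,285:360];v,u=np.nonzero(b);print(u.min(),u.max(),v.min(),v.max())
E
```

```text
2.025 [0.56053534 0.20635213 0.23151329] [0.33034965 0.44498671 0.51013744] [[-0.2271 -0.9738 -0.0095]
 [-0.9381  0.2161  0.2705]
 [-0.2614  0.0704 -0.9627]]
115 [100   0   2   2   1   1   1   1   1   1   1   1   1   1   2   1   1 100] 187 157
140 [23 32 33 33 12 11 33 33 33 33 33 33 14 10 33 33 33 23] 127 169
200 [  0   0  30  30  23 130 130 120 105 120 120 120 165  29  33  33  18  15] 19 40
225 [30 34 30 31 12 18 30 30 30 30 30 25 12 28 32 33 24 24] 117 242
238 [96 35 31 31 32 31 31 31 31 31 31 31 30 31 31 35 97 96] 129 255
300 106 [0.6318 0.2141 0.048 ]
344 106 [0.623  0.1761 0.048 ]
340 243 [0.497  0.2077 0.048 ]
299 243 [0.5059 0.247  0.048 ]
320 112 [0.6227 0.1981 0.048 ]
320 184 [0.5589 0.2132 0.048 ]
293 347 106 242
```

The arm coasted about 12 mm during the camera call, so I'll recompute with the pose read before the picture.

```bash
cat >> h.py <<'E'
def board(p,i,box,z):
    x0,y0,x1,y1=box;hsv=cv2.cvtColor(p,cv2.COLOR_BGR2HSV)
    a=cv2.inRange(hsv,(27,100,60),(45,255,255))|cv2.inRange(hsv,(0,150,60),(4,255,255))|cv2.inRange(hsv,(176,150,60),(180,255,255))
    b=np.zeros_like(a);b[y0:y1,x0:x1]=a[y0:y1,x0:x1];b=cv2.morphologyEx(b,cv2.MORPH_OPEN,np.ones((3,3)))
    W=np.array([plane(i,u,v,z)[:2]*1000 for u,v in cv2.findNonZero(b).reshape(-1,2)],np.float32)
    r=cv2.minAreaRect(W);q=cv2.boxPoints(r);e=max([q[1]-q[0],q[2]-q[1]],key=np.linalg.norm);e=e*np.sign(e[0])
    return r,np.degrees(np.arctan2(e[1],e[0]))
def yaw(s):
    q=s["tool_rot"];return np.degrees(2*np.arctan2(q[1],q[0]))
E
python3 - <<'E'
from h import *
i=dict(camera_info("wrist"));i["R"]=np.array([[-0.23685139,-0.97154538,.00099877],[-.93452793,.2281078,.27317464],[-.26562939,.06376841,-.96196394]]);i["t"]=np.array([0.32049963,0.44056981,0.51338299])
p=np.load("w1.npz")["p"];print(board(p,i,(285,95,360,255),.048))
# settled second look
E
```

```text
(((561.5756225585938, 197.871826171875), (40.6169548034668, 129.35595703125), 74.65786743164062), np.float32(-15.342133))
```

servo_tool([
  [0,0,0,0],
  [0,0,0,0],
  [0,0,0,0],
])

```text
time_s: 2.4
position: [0.5576, 0.1901, 0.2312]
tool_rot: [0.993, -0.12, -0.0, 0.001]
force: [1.0, -0.3, -0.7]
finger_gap: 0.0853
finger_force: 0.0
```

```bash
python3 - <<'E'
from h import *
s=monitor.sense();i=camera_info("wrist");p,d=camera("wrist");np.savez("w2.npz",p=p,d=d)
print(s["time_s"],s["position"],yaw(s),monitor.sense()["position"])
print(board(p,i,(270,70,375,250),.048))
E
```

```text
2.4 [0.55763257 0.19005943 0.23116717] -13.827795782794462 [0.55775091 0.19034954 0.23127911]
(((561.4813842773438, 197.6986846923828), (40.31660842895508, 129.4464874267578), 74.88673400878906), np.float32(-15.11327))
```

servo_tool([
  [0.0015,0.0025,-0.03,-0.6],
  [0.0035,0.0055,-0.06,-1.3],
  [0.0035,0.0055,-0.085,-1.3],
  [0.0035,0.0055,-0.1,-1.3],
  [0.0035,0.0055,-0.1,-1.3],
])

```text
time_s: 3.08
position: [0.5609, 0.197, 0.1306]
tool_rot: [0.991, -0.131, -0.001, 0.001]
force: [-0.4, 0.1, 0.6]
finger_gap: 0.0856
finger_force: 0.0
```

servo_tool([
  [0,0,0,0],
  [0,0,0,0],
  [0,0,0,0],
])

```text
time_s: 3.45
position: [0.5619, 0.1981, 0.1321]
tool_rot: [0.991, -0.13, 0.001, -0.0]
force: [-0.3, -0.1, 0.5]
finger_gap: 0.0853
finger_force: 0.0
```

servo_tool([
  [0,0,-0.025,0],
  [0,0,-0.05,0],
  [0,0,-0.068,0],
  [0,0,-0.074,0],
  [0,0,-0.074,0],
])

```text
time_s: 4.08
position: [0.5616, 0.198, 0.0572]
tool_rot: [0.991, -0.13, -0.0, 0.0]
force: [0.6, 0.2, 1.1]
finger_gap: 0.0854
finger_force: 0.0
```

servo_tool([
  [0,0,0,0],
  [0,0,0,0],
  [0,0,0,0],
  [0,0,0,0],
  [0,0,0,0],
], claw=0)

```text
time_s: 4.7
position: [0.5618, 0.1979, 0.0578]
tool_rot: [0.991, -0.13, 0.0, -0.0]
force: [-0.9, -0.5, 5.0]
finger_gap: 0.0213
finger_force: 59.4
```

servo_tool([
  [0,0,0,0],
  [0,0,0,0],
])

```text
time_s: 4.95
position: [0.5618, 0.198, 0.0578]
tool_rot: [0.991, -0.13, 0.0, -0.0]
force: [-1.5, -1.0, 5.5]
finger_gap: 0.021
finger_force: 59.5
```

servo_tool([
  [0,0,0.01,0],
  [0,0,0.03,0],
  [0,0,0.06,0],
  [0,0,0.09,0],
  [0,0,0.1,0],
])

```text
time_s: 5.58
position: [0.5621, 0.1982, 0.1589]
tool_rot: [0.991, -0.13, 0.001, -0.001]
force: [0.3, -0.2, -2.4]
finger_gap: 0.0217
finger_force: 59.0
```

servo_tool([
  [0,0,0,0],
  [0,0,0,0],
  [0,0,0,0],
])

```text
time_s: 5.95
position: [0.5606, 0.1976, 0.156]
tool_rot: [0.992, -0.13, -0.001, 0.001]
force: [-0.6, 0.3, -3.6]
finger_gap: 0.0214
finger_force: 58.9
```

```bash
python3 - <<'E'
from h import *
s=monitor.sense();i=camera_info("wrist");p,d=camera("wrist");cv2.imwrite("pics/w3.png",p);np.savez("w3.npz",p=p,d=d)
print(s["time_s"],s["position"],yaw(s),s["force"],s["ft_torque"],monitor.sense()["position"])
E
```

```text
5.95 [0.5605894  0.19763502 0.15599527] -14.949418137700356 [-0.57963594  0.33858391 -3.60424647] [ 0.04125564 -0.00190418 -0.02043522] [0.56080548 0.19766875 0.15618661]
```

View pics/w3.png

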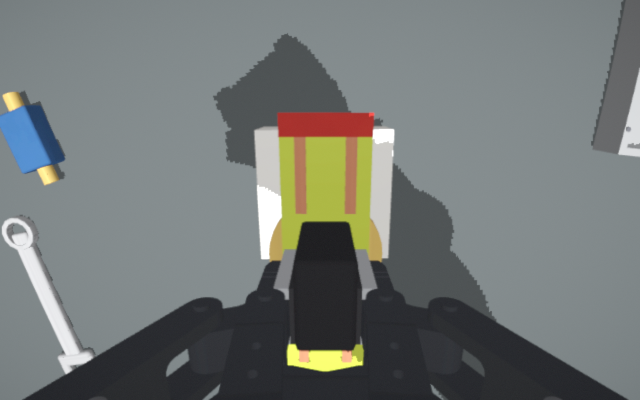

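The board is held squarely in the grip: red edge at (279..374, 113), clear of the foam.

```bash
python3 - <<'E'
from h import *
i=camera_info("wrist");f=np.load("w3.npz");p,d=f["p"],f["d"]
hsv=cv2.cvtColor(p,cv2.COLOR_BGR2HSV)
for v in (160,190): print([atdepth(i,u,v,d[v,u])[2].round(4) for u in(288,325,365)])
s=monitor.sense();P=s["position"];y=np.radians(yaw(s));print(P,np.degrees(y));ex=np.array([np.cos(y),np.sin(y)]);ey=np.array([-ex[1],ex[0]])
a=cv2.inRange(hsv,(27,100,60),(45,255,255))|cv2.inRange(hsv,(0,150,60),(4,255,255))|cv2.inRange(hsv,(176,150,60),(180,255,255))
z=P[2]-.0098
for v in(116,125,133,145,160,180,200,215):
    u=np.nonzero(a[v,250:400])[0]+250;q=[plane(i,t,v,z)[:2]-P[:2] for t in(u.min()-.5,u.max()+.5)]
    print(v,u.min(),u.max(),[(round(1e3*float(w@ex),1),round(1e3*float(w@ey),1)) for w in q])
v=np.nonzero(a[90:200,325])[0].min()+90;w=plane(i,325,v-.5,z)[:2]-P[:2];print("tip x",w@ex)
E
```

```text
[np.float64(0.1458), np.float64(0.1455), np.float64(0.145)]
[np.float64(0.1454), np.float64(0.1458), np.float64(0.1456)]
[0.56080548 0.19766875 0.15618661] -14.949085644479148
116 278 372 [(63.4, 19.6), (63.4, -19.9)]
125 278 372 [(59.7, 19.8), (59.7, -20.0)]
133 279 371 [(56.4, 19.4), (56.4, -19.7)]
145 279 371 [(51.4, 19.6), (51.4, -19.9)]
160 280 371 [(45.0, 19.4), (45.0, -20.1)]
180 281 370 [(36.2, 19.2), (36.2, -20.0)]
200 282 369 [(27.2, 19.1), (27.2, -19.9)]
215 282 369 [(20.2, 19.3), (20.2, -20.1)]
tip x 0.06479748126079334
```

Taper axis coincides with the TCP within 0.3 mm. I'll move to 90 mm beside the cup and look at it there with the wrist camera.

servo_tool([
  [0.012,-0.055,0,-1],
  [0.025,-0.11,0,-2],
  [0.04,-0.165,0,-3],
  [0.055,-0.22,0,-4],
  [0.07,-0.26,0,-4.8],
])

```text
time_s: 6.62
position: [0.6313, -0.0657, 0.1567]
tool_rot: [0.985, -0.173, -0.0, 0.001]
force: [0.7, -0.6, -2.4]
finger_gap: 0.0215
finger_force: 59.3
```

servo_tool([
  [0.01,-0.02,0,0],
  [0.01,-0.02,0,0],
  [0.01,-0.02,0,0],
  [0.01,-0.02,0,0],
  [0.01,-0.02,0,0],
])

```text
time_s: 7.25
position: [0.6412, -0.0802, 0.1573]
tool_rot: [0.985, -0.17, -0.0, -0.0]
force: [-0.4, -0.4, -2.5]
finger_gap: 0.0213
finger_force: 59.3
```

```bash
python3 - <<'E'
from h import *
s=monitor.sense();i=camera_info("wrist");p,d=camera("wrist");cv2.imwrite("pics/w4.png",p);np.savez("w4.npz",p=p,d=d,R=i["R"],t=i["t"])
print(s["time_s"],s["position"],yaw(s),s["force"],monitor.sense()["position"])
E
```

```text
7.25 [ 0.64121098 -0.08024604  0.15732609] -19.611045834791547 [-0.36096392 -0.3979235  -2.48571155] [ 0.64126196 -0.08074136  0.15733539]
```

View pics/w4.png

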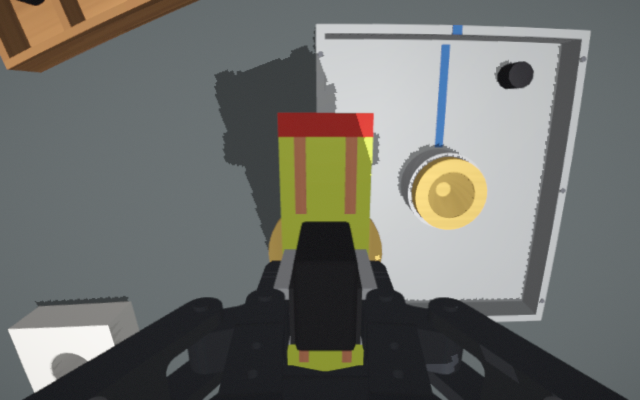

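The cup is in clear view: collar around (449,192), blue line from (439,145) to (445,45), black terminator at (515,75).

```bash
python3 - <<'E'
from h import *
f=np.load("w4.npz");p,d=f["p"],f["d"];i=dict(camera_info("wrist"));i["R"]=f["R"];i["t"]=f["t"]
hsv=cv2.cvtColor(p,cv2.COLOR_BGR2HSV)
a=cv2.inRange(hsv,(15,80,80),(32,255,255));b=np.zeros_like(a);b[140:240,395:500]=a[140:240,395:500]
v,u=np.nonzero(b);Z=np.array([atdepth(i,x,y,d[y,x]) for x,y in zip(u,v)])
hz=Z[:,2];h,e=np.histogram(hz,bins=np.arange(.01,.06,.002));print(list(zip(e.round(3),h)))
top=Z[hz>np.percentile(hz,97)-.004];zt=np.median(top[:,2]);print("ztop",zt)
T=np.abs(hz-zt)<.0025
m=np.zeros_like(a);m[v[T],u[T]]=255
c=max(cv2.findContours(b,cv2.RETR_EXTERNAL,cv2.CHAIN_APPROX_NONE)[0],key=cv2.contourArea).reshape(-1,2)
W=np.array([plane(i,x,y,zt)[:2]*1e3 for x,y in c],np.float32);print("outer ellipse",cv2.fitEllipse(W),cv2.minEnclosingCircle(W))
W=(Z[T][:,:2]*1e3).astype(np.float32);print("top flat",cv2.minEnclosingCircle(W),len(W))
fl=d[100:130,395:430]; print("floor",np.median([atdepth(i,x,y,d[y,x])[2] for x in range(460,490,5) for y in range(60,120,10)]))
bl=cv2.inRange(hsv,(100,120,60),(125,255,255));q=np.zeros_like(bl);q[45:142,430:455]=bl[45:142,430:455]
W=np.array([plane(i,*x,.005)[:2]*1e3 for x in cv2.findNonZero(q).reshape(-1,2)],np.float32)
l=cv2.fitLine(W,cv2.DIST_L2,0,.01,.01).ravel();l[:2]*=np.sign(l[0]);print("line",l,np.degrees(np.arctan2(l[1],l[0])))
n=np.array([-l[1],l[0]]);
for C in([613.3,-169.9],):print("line offset of",C,(np.array(C)-l[2:])@n)
# rim edge of the cup (inner)
E
```

```text
[(np.float64(0.01), np.int64(0)), (np.float64(0.012), np.int64(0)), (np.float64(0.014), np.int64(0)), (np.float64(0.016), np.int64(0)), (np.float64(0.018), np.int64(0)), (np.float64(0.02), np.int64(0)), (np.float64(0.022), np.int64(3)), (np.float64(0.024), np.int64(166)), (np.float64(0.026), np.int64(89)), (np.float64(0.028), np.int64(86)), (np.float64(0.03), np.int64(127)), (np.float64(0.032), np.int64(153)), (np.float64(0.034), np.int64(190)), (np.float64(0.036), np.int64(224)), (np.float64(0.038), np.int64(226)), (np.float64(0.04), np.int64(263)), (np.float64(0.042), np.int64(348)), (np.float64(0.044), np.int64(1925)), (np.float64(0.046), np.int64(406)), (np.float64(0.048), np.int64(0)), (np.float64(0.05), np.int64(0)), (np.float64(0.052), np.int64(0)), (np.float64(0.054), np.int64(0)), (np.float64(0.056), np.int64(0))]
ztop 0.045274925275983036
outer ellipse ((614.7808227539062, -169.0292205810547), (52.93001937866211, 57.32563018798828), 123.91495513916016) ((614.8521728515625, -168.7309112548828), 28.794767379760742)
top flat ((613.547119140625, -170.34344482421875), 27.376916885375977) 2568
floor 0.0059245414365260984
line [ 9.4356352e-01 -3.3119154e-01  6.8305914e+02 -1.9495297e+02] -19.341114
line offset of [613.3, -169.9] 0.5354328535813475
```

Collar top is at about 44.5 mm, so it is raised about 4.5 mm and home TCP z should be about 0.066. Centre is at (613.5, −170.3) mm.

servo_tool([
  [-0.008,-0.025,0,0],
  [-0.016,-0.05,0,0],
  [-0.023,-0.075,0,0],
  [-0.0277,-0.0895,0,0],
  [-0.0277,-0.0895,0,0],
])

```text
time_s: 7.92
position: [0.6133, -0.1729, 0.1574]
tool_rot: [0.985, -0.173, -0.0, 0.0]
force: [0.2, 0.6, -3.5]
finger_gap: 0.021
finger_force: 59.3
```

servo_tool([
  [0,0,-0.02,0],
  [0,0,-0.04,0],
  [0,0,-0.05,0],
  [0,0,-0.05,0],
  [0,0,-0.05,0],
])

```text
time_s: 8.55
position: [0.6143, -0.1716, 0.1077]
tool_rot: [0.985, -0.171, 0.0, 0.0]
force: [-0.0, 0.3, -1.9]
finger_gap: 0.0212
finger_force: 59.4
```

servo_tool([
  [0,0,0,0],
  [0,0,0,0],
])

```text
time_s: 8.8
position: [0.6141, -0.1717, 0.1079]
tool_rot: [0.985, -0.172, 0.001, 0.0]
force: [-0.2, -0.0, -2.9]
finger_gap: 0.0212
finger_force: 59.4
```

servo_tool([
  [-0.0006,0.0015,-0.01,0],
  [-0.0006,0.0015,-0.022,0],
  [-0.0006,0.0015,-0.032,0],
  [-0.0006,0.0015,-0.034,0],
  [-0.0006,0.0015,-0.034,0],
])

```text
time_s: 9.43
position: [0.6131, -0.1701, 0.0729]
tool_rot: [0.985, -0.172, -0.0, 0.0]
force: [-0.8, -0.9, -1.9]
finger_gap: 0.0213
finger_force: 59.4
```

servo_tool([
  [0,0,0,0],
  [0,0,-0.001,0],
  [0,0,-0.002,0],
  [0,0,-0.003,0],
  [0,0,-0.003,0],
])

```text
time_s: 10.05
position: [0.6131, -0.17, 0.0702]
tool_rot: [0.985, -0.171, -0.0, -0.0]
force: [-1.2, -0.6, -3.0]
finger_gap: 0.021
finger_force: 59.4
```

servo_tool([
  [0,0,-0.001,0],
  [0,0,-0.001,0],
  [0,0,-0.002,0],
  [0,0,-0.002,0],
  [0,0,-0.002,0],
])

```text
time_s: 10.68
position: [0.6132, -0.17, 0.0683]
tool_rot: [0.985, -0.172, -0.0, -0.0]
force: [-0.2, 0.2, -2.0]
finger_gap: 0.0218
finger_force: 59.4
```

servo_tool([
  [0,0,-0.0005,0],
  [0,0,-0.001,0],
  [0,0,-0.001,0],
  [0,0,-0.001,0],
])

```text
time_s: 11.18
position: [0.6134, -0.1698, 0.0676]
tool_rot: [0.985, -0.171, 0.0, -0.0]
force: [-0.2, 1.3, 2.2]
finger_gap: 0.0212
finger_force: 59.8
```

servo_tool([
  [0,0,-0.0005,0],
  [0,0,-0.001,0],
  [0,0,-0.001,0],
  [0,0,-0.001,0],
])

```text
time_s: 11.68
position: [0.6134, -0.1698, 0.0675]
tool_rot: [0.985, -0.171, 0.0, -0.0]
force: [-2.7, 1.5, 8.7]
finger_gap: 0.0213
finger_force: 60.9
```

Contact is at TCP z ≈ 0.0675, with some side force. I'll ease off, loosen the grip so the taper settles to the centre, then look at the offset.

servo_tool([
  [0,0,0.0008,0],
  [0,0,0.001,0],
  [0,0,0.001,0],
])

```text
time_s: 12.05
position: [0.6134, -0.1699, 0.0676]
tool_rot: [0.985, -0.171, 0.0, -0.0]
force: [-0.5, 2.1, 4.9]
finger_gap: 0.022
finger_force: 60.2
```

servo_tool([
  [0,0,0,0],
  [0,0,0,0],
  [0,0,0,0],
  [0,0,0,0],
], claw=0.34)

```text
time_s: 12.55
position: [0.6131, -0.1702, 0.0671]
tool_rot: [0.985, -0.172, -0.0, 0.0]
force: [-0.2, -0.1, 0.0]
finger_gap: 0.0291
finger_force: 0.0
```

```bash
cat > look.py <<'E'
from h import *
s=monitor.sense();i=camera_info("wrist");p,d=camera("wrist")
hsv=cv2.cvtColor(p,cv2.COLOR_BGR2HSV);P=s["position"];y=np.radians(yaw(s));ex=np.array([np.cos(y),np.sin(y)]);ey=np.array([-ex[1],ex[0]])
print(s["time_s"],P,np.degrees(y),s["force"].round(2),s["finger_gap"])
zz=np.median([atdepth(i,u,v,d[v,u])[2] for v in(150,170,190) for u in(315,325,335)]);z=P[2]-.0105;print("board z depth",zz,"used",z)
a=cv2.inRange(hsv,(27,100,60),(45,255,255))|cv2.inRange(hsv,(0,150,60),(4,255,255))|cv2.inRange(hsv,(176,150,60),(180,255,255))
A,B=[],[]
for v in range(140,212,4):
    u=np.nonzero(a[v,250:400])[0]+250
    A.append(plane(i,u.min()-.5,v,z)[:2]);B.append(plane(i,u.max()+.5,v,z)[:2])
A,B=np.array(A),np.array(B);m=(A+B)/2
l=cv2.fitLine((m*1e3).astype(np.float32),cv2.DIST_L2,0,.01,.01).ravel();l[:2]*=np.sign(l[0])
print("board yaw",np.degrees(np.arctan2(l[1],l[0])),"lateral at mid",((m-P[:2])@ey*1e3).round(2)[[0,8,-1]],"width",np.linalg.norm(A-B,axis=1).mean())
tips=[]
for u in range(300,350,5):
    v=np.nonzero(a[90:200,u])[0].min()+90;tips.append((plane(i,u,v-.5,z)[:2]-P[:2])@ex)
c=np.mean(tips)-.065;print("axis ahead of TCP mm",c*1e3)
E
python3 look.py
```

```text
12.55 [ 0.6131325  -0.17021287  0.06712749] -19.760362655796925 [-0.25 -0.05  0.02] 0.029120520728238498
board z depth 0.057732395138465425 used 0.05662748890930299
board yaw -19.722473 lateral at mid [0.34 0.13 0.13] width 0.03990071434446166
axis ahead of TCP mm -0.16020077921395648
```

The taper settled within about 0.4 mm of the tool axis, at yaw −19.7°. I'll shift the last 0.3 mm and regrip.

servo_tool([
  [0.0001,0.0003,0,0],
  [0.0001,0.0003,0,0],
])

```text
time_s: 12.85
position: [0.6133, -0.1697, 0.0673]
tool_rot: [0.985, -0.171, 0.0, -0.0]
force: [0.0, -0.2, -0.7]
finger_gap: 0.0287
finger_force: 0.0
```

servo_tool([
  [0,0,0,0],
  [0,0,0,0],
  [0,0,0,0],
  [0,0,0,0],
], claw=0)

```text
time_s: 13.35
position: [0.6133, -0.1698, 0.0674]
tool_rot: [0.985, -0.172, 0.0, 0.0]
force: [-0.1, 0.1, 1.9]
finger_gap: 0.0212
finger_force: 58.8
```

servo_tool([
  [0,0,-0.0003,0],
  [0,0,-0.0006,0],
  [0,0,-0.0008,0],
  [0,0,-0.0008,0],
  [0,0,-0.0008,0],
])

```text
time_s: 13.98
position: [0.6133, -0.1698, 0.0674]
tool_rot: [0.985, -0.172, 0.0, -0.0]
force: [-2.3, 0.7, 6.8]
finger_gap: 0.0212
finger_force: 59.7
```

servo_tool([
  [-0.0002,0,-0.0003,0],
  [-0.0003,0,-0.0006,0],
  [-0.0003,0,-0.0007,0],
  [-0.0003,0,-0.0007,0],
])

```text
time_s: 14.48
position: [0.6133, -0.1698, 0.0674]
tool_rot: [0.985, -0.172, 0.0, -0.0]
force: [-3.0, 1.1, 10.8]
finger_gap: 0.0217
finger_force: 60.2
```

servo_tool([
  [0,0,0,0],
  [0,0,0,0],
  [0,0,0,0],
  [0,0,0,0],
  [0,0,0,0],
])

```text
time_s: 15.1
position: [0.6133, -0.1698, 0.0674]
tool_rot: [0.985, -0.172, 0.0, -0.0]
force: [-2.5, 1.6, 11.6]
finger_gap: 0.0211
finger_force: 60.2
```

servo_tool([
  [0,0,0,0],
  [0,0,0,0],
  [0,0,0,0],
  [0,0,0,0],
])

```text
time_s: 15.6
position: [0.6134, -0.1698, 0.0674]
tool_rot: [0.985, -0.172, 0.0, -0.0]
force: [-3.3, 0.8, 10.9]
finger_gap: 0.0212
finger_force: 60.2
```

servo_tool([
  [0.0001,0,0.0005,0],
  [0.0002,0,0.001,0],
  [0.0003,0,0.0014,0],
  [0.0003,0,0.0014,0],
  [0.0003,0,0.0014,0],
])

```text
time_s: 16.23
position: [0.6133, -0.1697, 0.0674]
tool_rot: [0.985, -0.172, -0.0, -0.0]
force: [-1.4, -0.2, 6.3]
finger_gap: 0.0212
finger_force: 59.5
```

servo_tool([
  [0,0,0.0003,0],
  [0,0,0.0006,0],
  [0,0,0.0006,0],
  [0,0,0.0006,0],
])

```text
time_s: 16.73
position: [0.6133, -0.1697, 0.0674]
tool_rot: [0.985, -0.172, -0.0, -0.0]
force: [-0.1, -0.3, -0.4]
finger_gap: 0.0212
finger_force: 58.9
```

servo_tool([
  [0,0,-0.0002,2],
  [0,0,-0.0003,5],
  [0,0,-0.0003,8],
  [0,0,-0.0003,11],
  [0,0,-0.0003,14],
])

```text
time_s: 17.35
position: [0.6132, -0.1701, 0.0675]
tool_rot: [0.999, -0.049, -0.0, 0.0]
force: [-0.1, -1.4, -1.3]
finger_gap: 0.0211
finger_force: 58.7
```

servo_tool([
  [0,0,0,3],
  [0,0,0,5],
  [0,0,0,6],
  [0,0,0,6],
  [0,0,0,6],
])

```text
time_s: 17.98
position: [0.6132, -0.1702, 0.0675]
tool_rot: [1.0, 0.002, -0.0, 0.0]
force: [0.0, -2.5, -1.3]
finger_gap: 0.0214
finger_force: 58.7
```

```bash
python3 look.py
```

```text
17.975 [ 0.61320578 -0.17017651  0.0674737 ] 0.2387375846062727 [ 0.04 -2.46 -1.26] 0.021395744734252136
board z depth 0.057325493144469775 used 0.05697369870926509
board yaw 0.114250354 lateral at mid [0.02 0.22 0.21] width 0.03984751224415302
axis ahead of TCP mm -0.18368886777506144
```

servo_tool([
  [0,-0.0003,-0.0003,0],
  [0,-0.0004,-0.0006,0],
  [0,-0.0004,-0.0006,0],
  [0,-0.0004,-0.0006,0],
])

```text
time_s: 18.52
position: [0.6133, -0.1702, 0.0675]
tool_rot: [1.0, 0.002, 0.0, 0.0]
force: [-2.7, -1.4, 5.4]
finger_gap: 0.0211
finger_force: 59.4
```

servo_tool([
  [-0.0001,0,0.0003,0],
  [-0.0001,0,0.0004,0],
  [-0.0001,0,0.0004,0],
])

```text
time_s: 18.9
position: [0.6133, -0.1702, 0.0674]
tool_rot: [1.0, 0.002, 0.0, 0.0]
force: [-0.9, -1.7, 4.3]
finger_gap: 0.0214
finger_force: 59.4
```

servo_tool([
  [0,0,0,-2],
  [0,0,0,-6],
  [0,0,0,-10],
  [0,0,0,-14],
  [0,0,0,-18],
])

```text
time_s: 19.52
position: [0.6133, -0.1697, 0.0674]
tool_rot: [0.988, -0.156, 0.0, -0.0]
force: [-1.5, -2.0, 5.1]
finger_gap: 0.0214
finger_force: 59.5
```

servo_tool([
  [0,0,0,-4],
  [0,0,0,-8],
  [0,0,0,-12],
  [0,0,0,-16],
  [0,0,0,-19],
])

```text
time_s: 20.15
position: [0.6135, -0.1693, 0.0674]
tool_rot: [0.949, -0.316, 0.0, -0.0]
force: [-1.1, 0.3, 6.1]
finger_gap: 0.0215
finger_force: 59.5
```

servo_tool([
  [0,0,0,-2],
  [0,0,0,-3],
  [0,0,0,-3],
  [0,0,0,-3],
])

```text
time_s: 20.65
position: [0.6136, -0.1693, 0.0674]
tool_rot: [0.94, -0.34, 0.0, -0.0]
force: [-0.8, -0.1, 5.6]
finger_gap: 0.0213
finger_force: 59.6
```

```bash
python3 look.py
```

```text
20.65 [ 0.61357236 -0.16928857  0.06739471] -39.78540339602243 [-0.77 -0.05  5.63] 0.021279363640607334
board z depth 0.05716069645905275 used 0.056894712603766114
board yaw -39.331966 lateral at mid [-0.74 -0.75 -0.99] width 0.03989736682603093
axis ahead of TCP mm 0.0023727262868367127
```

servo_tool([
  [0,0,0.0004,0],
  [0,0,0.0005,0],
  [0,0,0.0005,0],
  [0,0,0.0005,0],
])

```text
time_s: 21.2
position: [0.6135, -0.1693, 0.0674]
tool_rot: [0.94, -0.34, 0.0, -0.0]
force: [1.2, 1.6, -1.8]
finger_gap: 0.0212
finger_force: 58.8
```

servo_tool([
  [0,0,0,3],
  [0,0,0,7],
  [0,0,0,11],
  [0,0,0,15],
  [0,0,0,18],
])

```text
time_s: 21.82
position: [0.6132, -0.1698, 0.0676]
tool_rot: [0.982, -0.187, -0.0, -0.0]
force: [1.8, 1.8, -2.0]
finger_gap: 0.0213
finger_force: 58.8
```

servo_tool([
  [0,0,0,1.5],
  [0,0,0,2],
  [0,0,0,2],
  [0,0,0,2],
])

```text
time_s: 22.32
position: [0.6131, -0.1699, 0.0677]
tool_rot: [0.985, -0.172, -0.0, -0.0]
force: [1.3, 2.2, -2.6]
finger_gap: 0.0211
finger_force: 58.7
```

```bash
python3 look.py
```

```text
22.325 [ 0.61310004 -0.1699005   0.06768019] -19.7521341843363 [ 1.3   2.24 -2.62] 0.021084847884813414
board z depth 0.05757240358458579 used 0.05718018834107507
board yaw -19.8738 lateral at mid [-0.27 -0.28 -0.29] width 0.03982833135178233
axis ahead of TCP mm -0.15860248709091695
```

servo_tool([
  [0.0002,0.0003,-0.0005,0],
  [0.0002,0.0003,-0.001,0],
  [0.0002,0.0003,-0.001,0],
  [0.0002,0.0003,-0.001,0],
])

```text
time_s: 22.88
position: [0.6133, -0.1699, 0.0674]
tool_rot: [0.985, -0.172, -0.0, 0.0]
force: [-0.2, 2.4, 5.6]
finger_gap: 0.0211
finger_force: 59.8
```

servo_tool([
  [0,0,0.0004,0],
  [0,0,0.0005,0],
  [0,0,0.0005,0],
])

```text
time_s: 23.25
position: [0.6133, -0.1699, 0.0674]
tool_rot: [0.985, -0.172, -0.0, 0.0]
force: [-0.6, 2.2, 3.6]
finger_gap: 0.0212
finger_force: 59.6
```

servo_tool([
  [0,0,0,0],
  [0,0,0,0],
  [0,0,0,0],
  [0,0,0,0],
], claw=0.36)

```text
time_s: 23.75
position: [0.6133, -0.1702, 0.0671]
tool_rot: [0.985, -0.172, -0.0, 0.0]
force: [0.3, -0.9, -0.4]
finger_gap: 0.0307
finger_force: 0.0
```

```bash
python3 look.py
```

```text
23.75 [ 0.61325592 -0.17016122  0.06711804] -19.7672313722603 [ 0.3  -0.85 -0.4 ] 0.030732021568313807
board z depth 0.05730389601500635 used 0.056618036360350406
board yaw -19.480465 lateral at mid [0.16 0.16 0.17] width 0.03995094163073455
axis ahead of TCP mm -0.3019221331534011
```

servo_tool([
  [0,0,0,0],
  [0,0,0,0],
  [0,0,0,0],
], claw=0.8)

```text
time_s: 24.18
position: [0.6134, -0.1698, 0.0673]
tool_rot: [0.985, -0.172, 0.0, -0.0]
force: [-1.1, 0.3, 0.4]
finger_gap: 0.0683
finger_force: 0.0
```

servo_tool([
  [0,0,0.015,0],
  [0,0,0.04,0],
  [0,0,0.08,0],
  [0,0,0.12,0],
  [0,0,0.14,0],
])

```text
time_s: 24.8
position: [0.6147, -0.1703, 0.2112]
tool_rot: [0.985, -0.172, 0.003, 0.0]
force: [-0.3, 0.4, -0.1]
finger_gap: 0.068
finger_force: 0.0
```

servo_tool([
  [0,0,0,0],
  [0,0,0,0],
  [0,0,0,0],
])

```text
time_s: 25.18
position: [0.6124, -0.1696, 0.206]
tool_rot: [0.985, -0.172, -0.001, -0.0]
force: [-0.4, 0.1, -0.3]
finger_gap: 0.068
finger_force: 0.0
```

```bash
python3 - <<'E'
from h import *
s=monitor.sense();i=camera_info("wrist");p,d=camera("wrist");cv2.imwrite("pics/w9.png",p)
print(s["time_s"],s["position"],s["force"].round(1));print(board(p,i,(270,60,375,300),.0566))
E
```

```text
25.175 [ 0.61242692 -0.16959231  0.20597706] [-0.4  0.1 -0.3]
(((612.9697265625, -170.01690673828125), (40.11988067626953, 129.59361267089844), 69.66129302978516), np.float32(-20.338707))
```

View pics/w9.png

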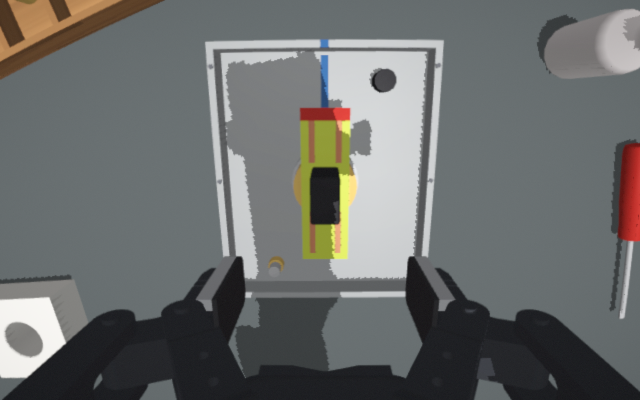

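The board sits in the cup with its red end (325,114) over the blue line (325,45). The centre is within 1 mm of the cup, the gripper is clear, and the adapter (275,265) and terminator (384,80) still stand.

```bash
python3 -c "
from station import hand_in;print(hand_in())"
```

```text
the job is handed in; nothing more can be done
None
```

The dipole board was handed in seated in the cup on the blue line and let go, after a push of about 11 N held for over a second and turns of about 20° left and right under a light push. The hand-in call gave no verdict.

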